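# Lock a clamp stud into the slotted channel

### The arm

A 6-joint arm with a two-finger parallel gripper is mounted at the origin on the work surface. World frame = base frame: x ahead of the robot, y to its left, z up, the work surface at z = 0. Lengths are in mm, angles in rad, forces in N, time in s.
With the tool pointing down it reaches from about 425 to 950 mm from the base axis. Payload 14.7 kg.
Tool frame: the origin (TCP) lies between the finger pads; the fingertips stand 11 mm ahead of it and the grasp point (between the pads) lies 8 mm behind it; z points along the fingers, y is the line along which they close (so a half turn about z gives the same grasp; the last joint's range is limited). The gripper opens to 85 mm and grips with 20 to 120 N. Pads are 22 mm wide; open, the fingers measure 114 mm over their backs; the gripper's body (76 mm by 85 mm) begins 54 mm behind the grasp point. The pads swing forward as they close: fully open they stand 13 mm farther back than shut.
Start: joints at [1.211, 0.48, 1.596, -0, 1.065, -0.047], TCP at [199.996, 618.461, 209.597] pointing down, gripper open.
Joint ranges: [-2.75, 2.75], [-0.82, 2.05], [0.23, 2.67], [-1.56, 4.7], [0.09, 2.69], [-2.92, 2.92]. Speed limits (rad/s): [1.89, 1.89, 2.39, 3.01, 3.01, 3.01].

### API

Orientations are given as a rotation vector (axis times angle).
In Python, from plant import readout, eyes, sign_off gives the robot as it stands.
- The arm moves only by the shell command python3 -m crank 'ROWS' [FORCE]. ROWS is JSON, a list that holds one entry, the list of rows, each a list of 7 numbers: the turn, a rotation vector about the tool's x, y, z scaled (see below), then the shift along the tool's x, y, z scaled (see below), then the opening, from 0 (shut) to 1 (fully open). A call has 1 to 5 rows; each row shifts and turns the commanded pose from where the row before left it, along the tool's axes as they then stand; what a row does not reach is not made up. The controller multiplies each number of a shift by 0.06 m and each number of a turn by 6 degrees. A row lasts 1/8 s, in which the tool goes at most 62.5 mm and 10.7 degrees, less where a joint would pass 70% of its speed; a pose out of reach is approached as far as the arm can. A call with a number of a shift or a turn outside -1 to 1 is refused whole. A call with a gripper value outside its range is refused whole. The fingers move at their own pace and stop on an object; FORCE is the grip in N (left out, the last holds). Time passes only in rows, so rows that do not move let the fingers close. It gives the time, the measured TCP pose, the force, the opening and the grip force at its end, in the units of the state.
- readout.read_state(): the state, without advancing time (a new reading comes with each control period).
- eyes.get_image(name): name is "scene" or "top"; returns a dict with "color" (400x640x3 uint8, red, green, blue), "intrinsics" (3x3 intrinsics, pixels), "dist_coeffs" ([k1, k2, p1, p2, k3] as OpenCV has them; the pictures are not rectified), "position" and "rotation" of the camera in the world. Camera axes: x right, y down, z forward; pixel columns grow to the right and rows downward; lengths in mm; the calibration is good to about 2 mm. A picture is of the moment at which its call begins. There is no depth.
- sign_off(): hands the job in; it is judged then, once.
Trained networks look in a picture, given as the dict that the camera call returned (one of the last four; its "shot" number tells which), for a name from the list of things; names that differ only in an ending like _2 or _b are one class to them, and where a whole thing is asked for, a point or a joint stands for the part that bears it (a point fixed in the world has none). Each returns a list of dicts, best first, with "conf" (0 to 1); they miss things now and then, are a little off and sometimes report something else, mostly with a low value. They report only what shows in the picture. A call takes as long as a camera call. They do not tell look-alikes from the thing itself.
- eyes.recognise(name, picture): "xyz" ([x, y, z] in mm, in world coordinates, good to about 4 mm: the middle of the surface that is visible of it).
- eyes.cut_out(name, picture): "mask" (400x640 bool, what is visible of it).
The state is a dict: "time": time; "joints": joint angles; "joint_vel": joint speeds; "joint_torque": joint torques, N m; "ee_pos": TCP position; "tool_rot": TCP orientation; "contact_force": force on the tool from outside, world axes, zero at the start; "moment": the same for the moment, N m; "width": finger opening in mm; "grasp_force": force on a finger pad.
Only numpy, scipy, OpenCV 4.12 (cv2) and the standard library are available. Lean on these libraries where they do the work, as an engineer would, in place of code of your own. Each camera call takes 0.05 s, during which the arm holds its last target. There are 200 camera calls.

### The job

Take the clamp stud with the oblong grooved foot from the grey tray and lower it into the slot of the aluminium channel at the middle mark, foot lengthwise in the slot. Press it down gently against the sprung strip until the foot is below the lips, twist it a quarter turn and let it rise so that its grooves catch both lips, then tug it straight up with about 12 newtons to set it, and let go. Never force it (keep below 25 newtons, pushing or pulling) and leave the round-footed stud and the other things where they are.

Things in the scene. Friction and masses are not known exactly. Their poses are not given: they have to be found in the camera images.
- nut: The clamp stud to fit, 0.12 to 0.2 kg, upright, 66 mm tall. Origin: centre of its underside; z up, x along its oblong steel foot, 42 mm (x) by 21 mm (y), 14 mm high, long lower edges rounded (4 mm radius). In the foot's top two grooves run along y, from 9 to 18 mm either side of the centre, 4 mm deep (groove floor 10 mm above the underside).
- nut_grip (a point): Centre of that stud's black flat-sided grip, 53 mm above the underside, axes as the stud's: 34 mm (x) by 14 mm (y), reaching from 40 to 66 mm above the underside; pinch it across y. Below it is a 12 mm round stem.
- stud: A similar stud with the same grip but a round foot 38 mm across: does not fit the slot. Origin: centre of its underside. Stands in the same tray, 80 to 120 mm from the other. Leave it alone.
- rail: Aluminium channel screwed to the table, 200 mm long (its x), 56 mm wide (y), 44 mm high (z). Origin: centre of its underside. The slot in its top is open along the whole length, 24 mm wide, centred on y = 0; inside, the channel is 50 mm wide.
- mark (a point): Point on the slot's centre line, level with the channel's top, midway between two small dark tabs on the outer walls: the stud belongs here, 12 mm either way along the channel is good enough.
- lips: The channel's lips (origin, axes as its own). Their downturned edges beside the slot, 12 to 15 mm from its centre line, reach from 44 down to 36 mm above the channel's underside. The foot can turn only when its underside is lower than 22 mm above the channel's; when it is caught, the edges rest on the groove floors and its underside is 26 mm above the channel's. If off-centre, it stops at 22.
- strip: Sprung steel pressure strip inside the channel, 190 by 46 mm, level, moves up and down only. Origin: centre of its top face, 32 mm above the channel's underside when free. It takes 3 N to start it moving and 0.9 N more per mm, about 12 N when a foot just clears the lips, and meets its hard stop 16 mm down at about 17 N.
- tray: Shallow grey plastic tray, fixed, 110 mm (x) by 200 mm (y), walls 14 mm high; its floor, on which both studs stand, is 4 mm thick. Origin: centre of its underside.
- dish: Flat round dish, 90 mm across, 14 mm high, loose. Origin: centre of its underside. Leave alone.
- objective: Steel microscope objective standing on the table, 38 mm across, 48 mm high, loose. Origin: centre of its underside. Leave alone.
- jar: Small closed glass jar, 48 mm across, 50 mm high, loose. Origin: centre of its underside. Leave alone.
Things that resemble listed ones, but are neither listed nor needed, are in the scene too. Leave any green look-alike of the nut alone. Several things have the shape of the rail; the one meant has the colours described above.

How it is judged (in metres and radians):
On the way, in this order (a step that is already met when the one before it is completed fails the run):
1. the oblong foot is pressed below the lips while lengthwise in the slot, near the middle mark (z of nut in the frame of rail between 0.008 and 0.0222 m and angle between the x axis of nut and the x axis of rail, either way round below 0.25 rad and y of nut in the frame of rail between -0.004 and 0.004 m and x of nut in the frame of rail between -0.016 and 0.016 m), for 0.1 s.
2. it is turned a quarter turn below the lips (z of nut in the frame of rail below 0.024 m and angle between the x axis of nut and the y axis of rail, either way round below 0.2 rad), for 0.1 s.
3. with the grooves up in the lips it is tugged upward: the foot pulls on the lips with more than 12 N (about 6 N of it from the sprung strip) (contact force between nut and lips above 12 N and z of nut in the frame of rail above 0.0245 m and angle between the x axis of nut and the y axis of rail, either way round below 0.2 rad), for 0.2 s.
At the end, for the whole second after the job is handed in: The stud is released, upright (0.1 rad), at rest, foot across the slot (0.2 rad), its underside 24.5 to 27.8 mm above the channel's, pushed up into the lips by the strip (over 1.5 N), within 16 mm of the mark along the channel, 5 mm across; round stud within 20 mm of its start (z of nut in the frame of rail between 0.0245 and 0.0278 m and angle between the x axis of nut and the y axis of rail, either way round below 0.2 rad and angle between nut's own z axis and vertical below 0.1 rad and x of nut in the frame of rail between -0.016 and 0.016 m and y of nut in the frame of rail between -0.005 and 0.005 m and contact force between nut and lips above 1.5 N and linear speed of nut below 0.02 m/s and distance of stud from where it was at the start of the episode below 0.02 m); the robot touches nothing.
It fails at once if the foot is forced against the lips with more than 40 N (contact force between nut and lips above 40 N).
It fails at once if the sprung strip is pressed with more than 35 N (contact force between nut and strip above 35 N).
It fails at once if a bystander is moved by more than 20 mm (distance of any of stud, dish, objective, jar from where it was at the start of the episode above 0.02 m).
It also fails if it takes over 67 s, if anything falls off the work surface, if the arm or the gripper's body presses on something with over 40 N, if the wrist force passes 120 N, or if a joint passes its speed limit or range.

## Working session

There is one attempt and no reset: what is moved stays moved. The work goes in short steps, Python scripts to look and compute and a shell command to move; the robot and the scene stay as the last step left them, time stands still between calls to the robot, and variables do not carry over. Pictures are saved under pics/ and viewed, at most 10 in all, crops included, and the job is handed in when it is done.

```bash
mkdir -p pics; ls; cat > h.py <<'E'
import numpy as np, cv2
from plant import readout, eyes, sign_off
def ray(im,u,v,z):
    K=np.array(im["intrinsics"],float);d=np.array(im["dist_coeffs"],float)
    p=cv2.undistortPoints(np.array([[[u,v]]],float),K,d)[0,0]
    R=np.array(im["rotation"],float)
    if R.shape!=(3,3): R=cv2.Rodrigues(R)[0]
    c=np.array(im["position"],float);r=R@np.array([p[0],p[1],1.])
    return c+r*(z-c[2])/r[2]
def proj(im,P):
    K=np.array(im["intrinsics"],float);d=np.array(im["dist_coeffs"],float)
    R=np.array(im["rotation"],float)
    if R.shape!=(3,3): R=cv2.Rodrigues(R)[0]
    c=np.array(im["position"],float);t=-R.T@c
    return cv2.projectPoints(np.array(P,float).reshape(-1,1,3),cv2.Rodrigues(R.T)[0],t,K,d)[0].reshape(-1,2)
def save(im,n): cv2.imwrite(f"pics/{n}.png",np.ascontiguousarray(im["color"][:,:,::-1]))
E
python3 - <<'E'
from h import *
for c in("top","scene"):
    im=eyes.get_image(c);save(im,c+"0")
    print(c,im["position"],np.array(im["rotation"]).tolist(),np.array(im["intrinsics"])[0])
    for n in("nut","nut_grip","stud","rail","tray","dish","objective","jar"):
        for r in eyes.recognise(n,im)[:4]: print(n,round(r["conf"],2),np.round(r["xyz"]))
print(readout.read_state())
E
```

```text
pics
top [ 523.26636717  -15.97375704 1027.89531745] [-2.211585545641465, 2.175642350839898, -0.12040482123838897] [394.83542766   0.         323.54616898]
nut 0.73 [ 574. -257.   53.]
nut 0.68 [ 537. -370.   48.]
nut_grip 0.57 [ 571. -259.   55.]
nut_grip 0.49 [ 539. -370.   47.]
stud 0.75 [ 537. -168.   53.]
rail 0.95 [540. 118.  38.]
rail 0.86 [470. 309.  44.]
rail 0.38 [707.  22.  18.]
tray 0.8 [ 559. -210.    5.]
dish 0.73 [704.  19.  16.]
objective 0.75 [689. 206.  39.]
jar 0.7 [ 694. -228.   47.]
scene [ 979.95012279 -488.67118246  654.7310718 ] [-2.2055165277659428, -0.8119750374061036, 0.34017967267146293] [373.17893059   0.         321.97938031]
nut 0.78 [ 572. -264.   48.]
nut 0.57 [ 544. -380.   44.]
nut 0.4 [ 697. -239.   52.]
nut_grip 0.84 [ 573. -266.   44.]
nut_grip 0.76 [ 544. -378.   43.]
stud 0.69 [ 540. -172.   43.]
rail 0.9 [477. 296.  33.]
rail 0.84 [554. 111.  28.]
tray 0.79 [ 564. -223.    6.]
tray 0.62 [694. 206.  28.]
dish 0.55 [710.  12.  17.]
objective 0.57 [692. 203.  27.]
jar 0.9 [ 698. -239.   51.]
{'time': 0.9, 'joints': array([ 1.21140567e+00,  4.80197140e-01,  1.59629532e+00,  2.23843756e-06,
        1.06512686e+00, -4.65576678e-02]), 'joint_vel': array([ 1.21293754e-03, -1.21473439e-04,  6.97485786e-05,  1.18042177e-03,
       -3.44226479e-04, -9.47251191e-04]), 'joint_torque': array([ 1.19927616e-03, -9.50470948e+01, -4.30645287e+01,  2.95783748e-04,
        8.24492290e-04,  6.18257855e-05]), 'ee_pos': array([199.98941487, 618.45526712, 209.60016017]), 'tool_rot': array([-4.89396149e-01, -3.10323218e+00,  4.03989641e-05]), 'contact_force': array([-0.35953419,  0.10537628,  0.22861514]), 'moment': array([0.03683104, 0.02869507, 0.00846119]), 'grasp_force': 0.0, 'width': 85.21519058183682}
```

View pics/top0.png

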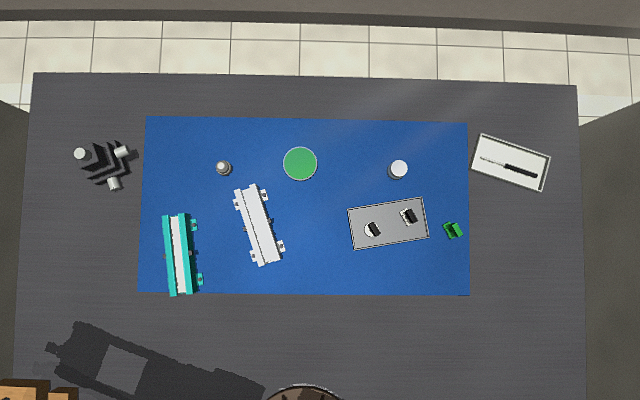

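View pics/scene0.png

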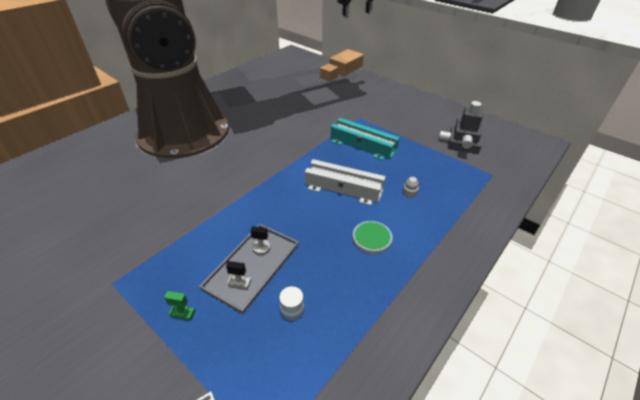

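The top picture shows the nut at about (408,215), the round stud at (372,229) and the aluminium rail at (259,226). The teal rail and the green nut are decoys. Next I measure angles from enlarged crops.

```bash
python3 - <<'E'
from h import *
t=eyes.get_image("top");s=eyes.get_image("scene")
cv2.imwrite("t.png",t["color"][:,:,::-1])
a=cv2.resize(t["color"][190:260,340:435],None,fx=4,fy=4,interpolation=cv2.INTER_CUBIC)
b=cv2.resize(t["color"][175:275,225:295],None,fx=5.5,fy=5.5,interpolation=cv2.INTER_CUBIC)
c=np.zeros((560,790,3),np.uint8);c[:280,:380]=a;c[:550,390:775]=b
d=cv2.resize(s["color"][220:310,200:300],None,fx=3,fy=3,interpolation=cv2.INTER_CUBIC);c[285:555,:300]=d
cv2.imwrite("pics/crops.png",c[:,:,::-1])
for n,im,z in(("top",t,66),):
  for r in eyes.cut_out("nut_grip",im)[:3]:
    m=r["mask"].astype(np.uint8);ys,xs=np.nonzero(m);print(n,"grip",r["conf"],xs.mean(),ys.mean(),m.sum(),ray(im,xs.mean(),ys.mean(),60))
  g=im["color"].astype(int).max(2)
  # dark blob near nut, sub-world
  sub=g[203:226,396:421];ys,xs=np.nonzero(sub<60);print(len(xs));
  P=np.array([ray(im,x+396,y+203,62)[:2] for x,y in zip(xs,ys)],np.float32);print(cv2.minAreaRect(P),P.mean(0))
for nm in("rail",):
  for r in eyes.cut_out(nm,t)[:2]:
    m=r["mask"].astype(np.uint8);ys,xs=np.nonzero(m)
    P=np.array([ray(t,x,y,44)[:2] for x,y in zip(xs,ys)],np.float32);print(r["conf"],cv2.minAreaRect(P),P.mean(0))
E
```

```text
top grip 0.73 451.9634146341463 229.8008130081301 246 [ 539.5837885  -363.23936946   60.        ]
top grip 0.69 408.452736318408 216.16417910447763 201 [ 571.75950055 -253.91285184   60.        ]
111
((569.5650634765625, -253.07742309570312), (35.43423843383789, 30.54895782470703), 31.437877655029297) [ 571.9066 -257.1763]
0.94 ((471.0146484375, 305.2236328125), (197.89393615722656, 91.28377532958984), 7.524052619934082) [470.95984 308.16013]
0.91 ((549.1619262695312, 117.9833984375), (199.16371154785156, 83.20391082763672), 20.09391975402832) [546.4774  120.03565]
```

View pics/crops.png

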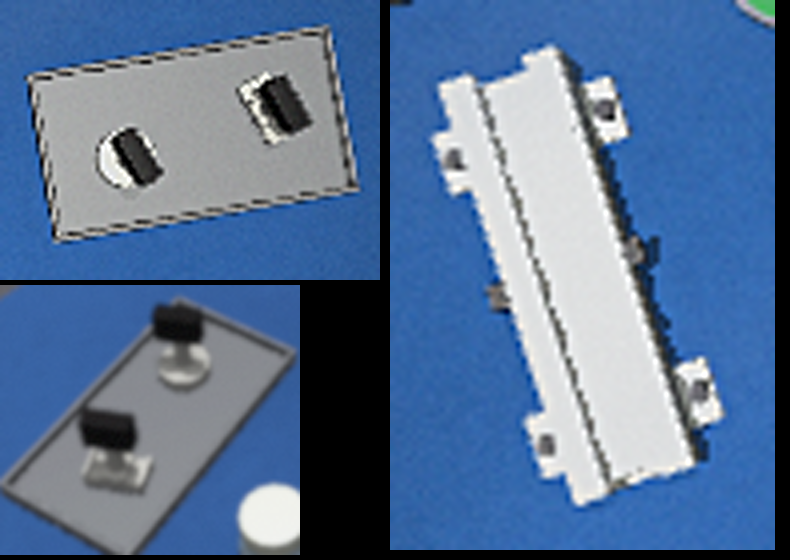

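```bash
cat > m.py <<'E'
from h import *
t=eyes.get_image("top");s=eyes.get_image("scene")
R=lambda im,l,z:np.array([ray(im,*p,z)[:2] for p in l])
A=lambda l:[((x+.5)/4+340-.5,(y+.5)/4+190-.5) for x,y in l]
B=lambda l:[((x-390+.5)/5.5+225-.5,(y+.5)/5.5+175-.5) for x,y in l]
g=R(t,A([(262,85),(287,74),(312,124),(285,135)]),53);print("grip",g.mean(0),g)
f=g[0]+g[1]-g[2]-g[3];print("ang",np.degrees(np.arctan2(f[1],f[0])))
c=R(t,B([(440,82),(558,46),(700,460),(575,503)]),44);print("rail",c.mean(0),np.linalg.norm(c-np.roll(c,1,0),axis=1))
f=c[0]+c[1]-c[2]-c[3];print("ang",np.degrees(np.arctan2(f[1],f[0])))
def box(o,a,X,Y,z0,z1,cx=0,cy=0):
    ca,sa=np.cos(a),np.sin(a);q=[]
    for z in(z0,z1):
        for x,y in((-1,-1),(1,-1),(1,1),(-1,1)):
            x=x*X/2+cx;y=y*Y/2+cy;q.append((o[0]+ca*x-sa*y,o[1]+sa*x+ca*y,z))
    return q
def ov(im,k,off,bs):
    x,y,w,h=off;v=cv2.resize(im["color"][y:y+h,x:x+w],None,fx=k,fy=k,interpolation=cv2.INTER_CUBIC)
    for b,col in bs:
        p=((proj(im,b)-[x,y]+.5)*k).astype(int)
        for q in(p[:4],p[4:]): cv2.polylines(v,[q],True,col,1)
    return v
import sys
n=eval(sys.argv[1]);r=eval(sys.argv[2])
nb=[(box(n,np.radians(n[2]),34,14,44,70),(255,0,0)),(box(n,np.radians(n[2]),42,21,4,18),(0,255,0))]
rb=[(box(r,np.radians(r[2]),200,56,0,44),(255,0,0)),(box(r,np.radians(r[2]),200,24,44,44),(0,255,0))]
o=np.zeros((600,800,3),np.uint8)
for im,k,off,bs,px,py in((t,5,(385,195,50,40),nb,0,0),(t,4,(225,175,70,100),rb,260,0),(s,5,(215,250,50,50),nb,0,205),(s,4,(295,150,100,60),rb,260,405 if 0 else 355)):
    v=ov(im,k,off,bs);v=v[:600-py,:800-px];o[py:py+v.shape[0],px:px+v.shape[1]]=v if px else v
cv2.imwrite("pics/"+sys.argv[3],o[:,:,::-1])
E
python3 m.py "(572,-257,25)" "(546,116,18.5)" none.png
```

```text
grip [ 573.27068654 -262.69175001] [[ 585.17861865 -247.26552948]
 [ 592.31946838 -263.04962154]
 [ 561.34529135 -278.7453706 ]
 [ 554.23936776 -261.70647841]]
ang 25.954755085901795
rail [547.03070282 120.96971847] [199.82589116  55.79365645 198.25968831  58.96310152]
ang 19.870698930394447
```

```bash
python3 m.py "(573,-261.7,26)" "(547,121,19.9)" ov1.png >/dev/null
```

```text
(no output)
```

View pics/ov1.png

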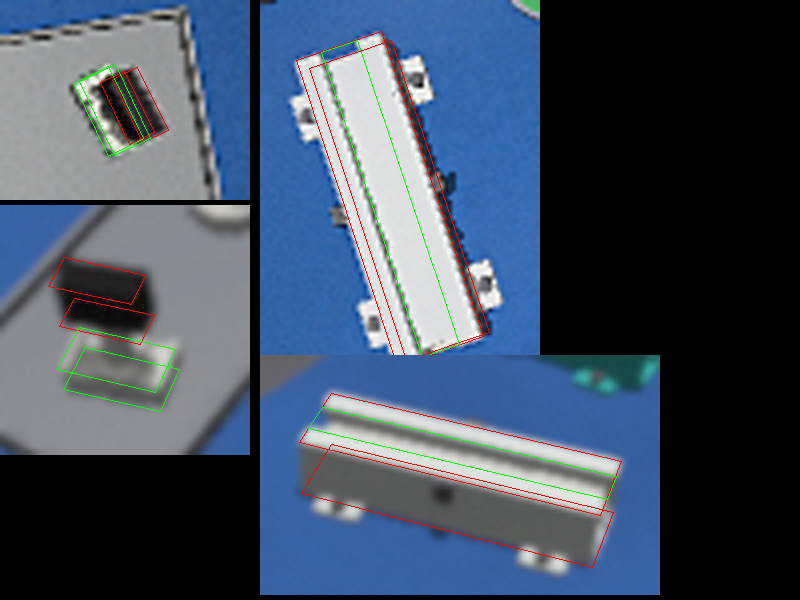

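The overlay shows the rail fit (547,121, 19.9°) matching both views. The nut fit (573,-262, 26°) is good to about 2 mm. Now I turn the tool and move above the nut.

```bash
cat > go.py <<'E'
from h import *
import sys
st=readout.read_state();R=cv2.Rodrigues(np.array(st["tool_rot"]))[0];p=np.array(st["ee_pos"])
print("t",st["time"],"p",p.round(1),"xang",np.degrees(np.arctan2(R[1,0],R[0,0])).round(2),"tilt",R[:,2].round(3),"F",np.round(st["contact_force"],1),"w",round(st["width"],1),st["grasp_force"])
if len(sys.argv)>1: print("units",(R.T@(np.array(eval(sys.argv[1]))-p)/60).round(3), "rotz units",((lambda a:-a/6)(((eval(sys.argv[2])-np.degrees(np.arctan2(R[1,0],R[0,0])))+180)%360-180)) if len(sys.argv)>2 else "")
E
python3 -m crank '[[[0,0,-1,0,0,0,1],[0,0,-1,0,0,0,1],[0,0,-1,0,0,0,1],[0,0,-1,0,0,0,1],[0,0,-1,0,0,0,1]]]' >/dev/null
python3 -m crank '[[[0,0,-1,0,0,0,1],[0,0,-1,0,0,0,1],[0,0,-0.3,0,0,0,1]]]' >/dev/null
python3 -m crank '[[[0,0,0,-0.2,-0.96,0,1],[0,0,0,-0.2,-0.96,0,1],[0,0,0,-0.2,-0.96,0,1],[0,0,0,-0.2,-0.96,0,1],[0,0,0,-0.2,-0.96,0,1]]]' >/dev/null
python3 -m crank '[[[0,0,0,-0.2,-0.96,0,1],[0,0,0,-0.2,-0.96,0,1],[0,0,0,-0.2,-0.96,0,1],[0,0,0,-0.2,-0.96,0,1],[0,0,0,-0.2,-0.96,0,1]]]'
python3 -m crank '[[[0,0,0,0.4,-0.9,0,1],[0,0,0,0.4,-0.9,0,1],[0,0,0,0.4,-0.9,0,1],[0,0,0,0.4,-0.9,0,1]]]' >/dev/null
python3 -m crank '[[[0,0,0,0.4,-0.9,0,1],[0,0,0,0.4,-0.9,0,1],[0,0,0,0.4,-0.9,0,1],[0,0,0,0,0,0,1]]]'
python3 go.py "(572,-261,140)" 206
```

```text
time: 3.55
ee_pos: [560.5, 150.9, 209.8]
tool_rot: [-0.701, 3.062, 0.0]
contact_force: [0.8, 1.2, -0.1]
width: 85.4
grasp_force: 0.0
time: 4.55
ee_pos: [573.0, -264.9, 209.4]
tool_rot: [-0.695, 3.063, -0.002]
contact_force: [-0.5, 0.9, -0.8]
width: 85.2
grasp_force: 0.0
t 4.55 p [ 573.  -264.9  209.4] xang -154.43 tilt [ 0.001 -0.001 -1.   ] F [-0.5  0.9 -0.8] w 85.2 0.0
units [-0.012  0.068  1.157] rotz units -0.07230852596971242
```

```bash
python3 -m crank '[[[0,0,-0.07,-0.01,0.07,0.7,1],[0,0,0,0,0,0.7,1],[0,0,0,0,0,0.2,1],[0,0,0,0,0,0,1]]]'
python3 - <<'E'
from h import *
s=eyes.get_image("scene");t=eyes.get_image("top")
a=cv2.resize(s["color"][190:310,180:310],None,fx=3.5,fy=3.5);b=cv2.resize(t["color"][170:260,350:440],None,fx=4,fy=4)
o=np.zeros((420,830,3),np.uint8);o[:420,:455]=a;o[:360,460:820]=b;cv2.imwrite("pics/close1.png",o[:,:800,::-1])
E
```

```text
time: 5.05
ee_pos: [572.0, -256.3, 113.7]
tool_rot: [0.714, -3.059, -0.001]
contact_force: [0.9, 0.1, -0.1]
width: 85.1
grasp_force: 0.0
```

View pics/close1.png

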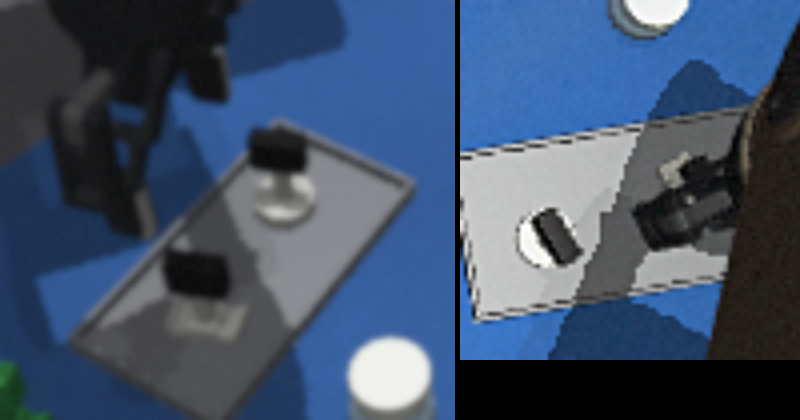

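The scene view shows the open fingers at about (130,200) and (220,90) in the crop, straddling above the nut's grip at (197,275), clear of the round stud. I correct and descend.

```bash
python3 go.py "(572,-261.3,49)" 206
```

```text
t 5.15 p [ 572.9 -257.   115.1] xang -153.7 tilt [ 0.002 -0.001 -1.   ] F [-0.3 -0.2  0.5] w 85.3 0.0
units [ 0.046 -0.056  1.102] rotz units 0.04969840067150244
```

```bash
python3 -m crank '[[[0,0,0,0.045,-0.06,0.4,1],[0,0,0,0,0,0.4,1],[0,0,0,0,0,0.3,1],[0,0,0,0,0,0,1],[0,0,0,0,0,0,1]]]'; python3 go.py "(572,-261.3,49)" 206
```

```text
time: 5.78
ee_pos: [571.7, -261.5, 48.6]
tool_rot: [-0.715, 3.058, -0.001]
contact_force: [-0.6, 0.2, 0.4]
width: 85.5
grasp_force: 0.0
t 5.775 p [ 571.7 -261.5   48.6] xang -153.7 tilt [ 0.001 -0.001 -1.   ] F [-0.6  0.2  0.4] w 85.5 0.0
units [-0.006  0.001 -0.007] rotz units 0.05014538488868917
```

```bash
for i in 1; do python3 -m crank '[[[0,0,0,0,0,0,0.1],[0,0,0,0,0,0,0.1],[0,0,0,0,0,0,0.1],[0,0,0,0,0,0,0.1],[0,0,0,0,0,0,0.1]]]' 80 >/dev/null; done; python3 -m crank '[[[0,0,0,0,0,0,0],[0,0,0,0,0,0,0]]]' 80; python3 go.py
```

```text
time: 6.65
ee_pos: [570.9, -261.1, 47.5]
tool_rot: [0.715, -3.059, -0.0]
contact_force: [-0.7, -0.0, -0.0]
width: 0.1
grasp_force: 0.1
t 6.65 p [ 570.9 -261.1   47.5] xang -153.7 tilt [-0.  0. -1.] F [-0.7 -0.  -0. ] w 0.1 0.050219447184645105
```

```bash
python3 - <<'E'
from h import *
s=eyes.get_image("scene");t=eyes.get_image("top")
a=cv2.resize(s["color"][190:310,180:310],None,fx=3.5,fy=3.5);b=cv2.resize(t["color"][170:260,365:450],None,fx=4,fy=4)
o=np.zeros((420,800,3),np.uint8);o[:420,:455]=a;o[:360,460:800]=b;cv2.imwrite("pics/close2.png",o[:,:,::-1])
for im in (s,t):
  for n in("nut","stud","nut_grip"):
    for r in eyes.recognise(n,im)[:3]: print(n,round(r["conf"],2),np.round(r["xyz"]))
E
```

```text
nut 0.93 [ 542. -377.   40.]
nut 0.58 [ 577. -266.   50.]
stud 0.87 [ 543. -172.   39.]
stud 0.2 [542. 128.  27.]
nut_grip 0.83 [ 579. -273.   44.]
nut_grip 0.57 [ 540. -377.   47.]
nut 0.73 [ 554. -190.    2.]
nut 0.39 [ 584. -257.   21.]
stud 0.45 [ 538. -165.   54.]
stud 0.22 [543. 116.  40.]
nut_grip 0.6 [ 586. -257.   16.]
```

View pics/close2.png

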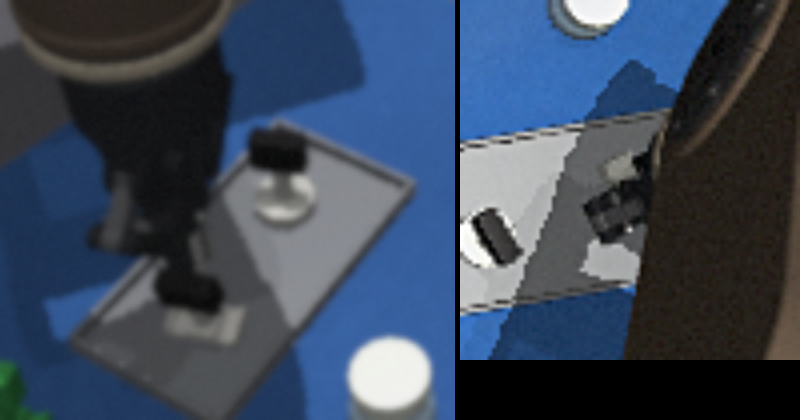

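The fingers are shut at the nut's place, and the foot still shows at about (205,325). I draw the projected tool and nut on this view before moving anything.

```bash
python3 - <<'E'
from h import *
s=eyes.get_image("scene")
st=readout.read_state();p=np.array(st["ee_pos"]);R=cv2.Rodrigues(np.array(st["tool_rot"]))[0]
x0,y0,k=205,230,9
v=cv2.resize(s["color"][y0:y0+65,x0:x0+60],None,fx=k,fy=k,interpolation=cv2.INTER_CUBIC)
from math import *
def box(o,a,X,Y,z0,z1):
    q=[]
    for z in(z0,z1):
        for x,y in((-1,-1),(1,-1),(1,1),(-1,1)):
            x=x*X/2;y=y*Y/2;q.append((o[0]+cos(a)*x-sin(a)*y,o[1]+sin(a)*x+cos(a)*y,z))
    return q
for b,c in((box((572,-261),radians(26),34,14,44,70),(255,0,0)),(box((572,-261),radians(26),42,21,4,18),(0,255,0)),(box(p,radians(26),22,10,p[2]-11,p[2]+27),(255,255,0))):
    q=((proj(s,b)-[x0,y0]+.5)*k).astype(int)
    cv2.polylines(v,[q[:4]],True,c,1);cv2.polylines(v,[q[4:]],True,c,1)
v=np.clip(v.astype(float)*1.6,0,255).astype(np.uint8)
cv2.imwrite("pics/close3.png",v[:,:,::-1])
E
```

```text
(no output)
```

View pics/close3.png

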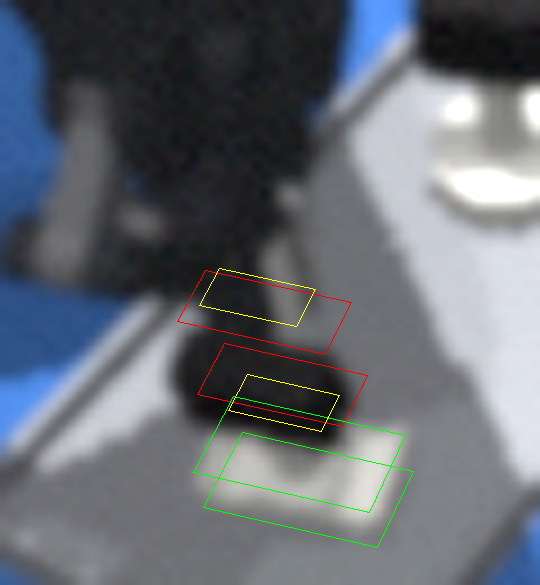

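The black block now sits lower than the grip's expected outline, and the shut fingers hold nothing. I raise straight up, still shut, and look again.

```bash
python3 -m crank '[[[0,0,0,0,0,-0.3,0],[0,0,0,0,0,-0.5,0],[0,0,0,0,0,-0.7,0],[0,0,0,0,0,0,0],[0,0,0,0,0,0,0]]]'
python3 - <<'E'
from h import *
s=eyes.get_image("scene");t=eyes.get_image("top")
a=cv2.resize(s["color"][180:310,190:290],None,fx=4,fy=4);b=cv2.resize(t["color"][170:260,365:450],None,fx=4.5,fy=4.5)
o=np.zeros((520,800,3),np.uint8);o[:520,:400]=a;o[:405,405:787]=b[:405,:382];cv2.imwrite("pics/close4.png",o[:,:,::-1])
for im in (s,t):
  for n in("nut","nut_grip"):
    for r in eyes.recognise(n,im)[:3]: print(n,round(r["conf"],2),np.round(r["xyz"]))
E
```

```text
time: 7.72
ee_pos: [571.1, -261.2, 138.4]
tool_rot: [-0.715, 3.059, -0.001]
contact_force: [0.3, -0.3, 0.1]
width: 0.1
grasp_force: 0.0
nut 0.93 [ 574. -261.   51.]
nut 0.91 [ 547. -379.   40.]
nut_grip 0.92 [ 578. -264.   48.]
nut_grip 0.81 [ 543. -374.   42.]
nut 0.48 [ 580. -256.   21.]
nut 0.22 [ 693. -228.   50.]
```

View pics/close4.png

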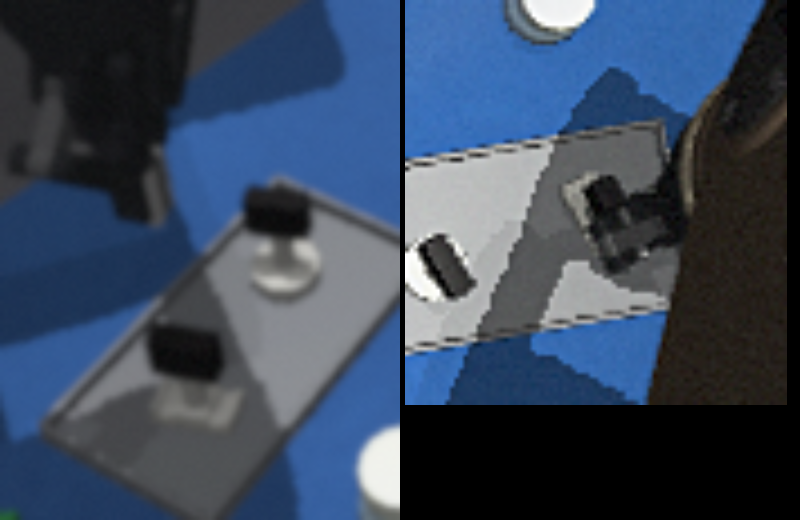

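The picture shows the nut standing untouched, grip at (185,350) in the crop, and the shut fingertips at about (150,215). I check those pixels against the reported TCP.

```bash
python3 - <<'E'
from h import *
s=eyes.get_image("scene");t=eyes.get_image("top")
p=np.array(readout.read_state()["ee_pos"])
for n,im,x0,y0,k,ox in(("scene",s,190,180,4,0),("top",t,365,170,4.5,405)):
  for q in(p-[0,0,11],p,p+[0,0,27],[572,-261,70],[572,-261,44],[572,-261,4]):
    print(n,np.round(q),proj(im,q)[0].round(1),((proj(im,q)[0]-[x0,y0]+.5)*k+[ox,0]).round())
# grip centre of dark blob in scene and its ray at z=57
m=[r for r in eyes.cut_out("nut_grip",s)][:2]
for r in m:
  ys,xs=np.nonzero(r["mask"]);print(r["conf"],len(xs),xs.mean(),ys.mean(),xs.min(),xs.max(),ys.min(),ys.max(),ray(s,xs.mean(),ys.mean(),57))
for r in eyes.cut_out("nut",s)[:2]:
  ys,xs=np.nonzero(r["mask"]);print("nut",len(xs),xs.min(),xs.max(),ys.min(),ys.max(),ray(s,xs.mean(),ys.mean(),40))
E
```

```text
scene [ 571. -261.  126.] [228.7 245.2] [157. 263.]
scene [ 571. -261.  137.] [227.7 241.3] [153. 247.]
scene [ 571. -261.  164.] [225.2 231.2] [143. 207.]
scene [ 572 -261   70] [233.9 264.2] [178. 339.]
scene [ 572 -261   44] [235.9 272.2] [186. 371.]
scene [ 572 -261    4] [238.9 283.9] [197. 417.]
top [ 571. -261.  126.] [418.5 215.3] [648. 206.]
top [ 571. -261.  137.] [419.8 215. ] [654. 205.]
top [ 571. -261.  164.] [423.1 214.4] [669. 202.]
top [ 572 -261   70] [412.3 215.9] [620. 209.]
top [ 572 -261   44] [409.7 216.4] [608. 211.]
top [ 572 -261    4] [405.9 217.1] [591. 214.]
0.97 511 236.98043052837573 274.10371819960864 225 250 260 288 [ 585.54030481 -267.36118383   57.        ]
0.56 563 178.26820603907638 305.1509769094138 164 194 291 319 [ 557.45335358 -379.21391001   57.        ]
nut 575 163 193 291 319 [ 545.10231416 -376.27915702   40.        ]
nut 491 226 250 261 287 [ 574.70354842 -261.14282944   40.        ]
```

```bash
python3 -m crank '[[[0,0,0,-0.37,0.75,0,0],[0,0,0,-0.37,0.75,0,0],[0,0,0,-0.37,0.75,0,0],[0,0,0,-0.37,0.75,0,0],[0,0,0,0,0,0,0]]]' >/dev/null
python3 -m crank '[[[0,0,0,0,0,0,0],[0,0,0,0,0,0,0]]]'
cat > v.py <<'E'
from h import *
import sys
st=readout.read_state();p=np.array(st["ee_pos"]);R=cv2.Rodrigues(np.array(st["tool_rot"]))[0]
s=eyes.get_image("scene");t=eyes.get_image("top")
def bx(X,Y,z0,z1): return [p+R@np.array([x*X/2,y*Y/2,z]) for z in(z0,z1) for x,y in((-1,-1),(1,-1),(1,1),(-1,1))]
from m2 import box
o=np.zeros((600,800,3),np.uint8);N=eval(sys.argv[2]);a=np.radians(N[2]);zb=N[3]
for im,px in((s,0),(t,400)):
    c=proj(im,p)[0];x0,y0=np.clip((c-[33,55]).astype(int),0,[574,300]);k=6
    v=cv2.resize(im["color"][y0:y0+100,x0:x0+66],None,fx=k,fy=k,interpolation=cv2.INTER_CUBIC)
    v=np.clip(v*1.7,0,255).astype(np.uint8)
    for b,col in((bx(22,4,-27,11),(255,255,0)),(box(N,a,34,14,zb+40,zb+66),(255,0,0)),(box(N,a,42,21,zb,zb+14),(0,255,0))):
        q=((proj(im,b)-[x0,y0]+.5)*k).astype(int)
        cv2.polylines(v,[q[:4]],True,col,1);cv2.polylines(v,[q[4:]],True,col,1)
    o[:v.shape[0],px:px+396]=v
cv2.imwrite("pics/"+sys.argv[1],o[:,:,::-1])
E
sed -n '/^def box/,/return q/p' m.py > m2.py; sed -i '1i import numpy as np' m2.py
python3 v.py tool.png "(572,-261,26,4)"
```

```text
time: 9.1
ee_pos: [571.0, -61.5, 137.5]
tool_rot: [0.713, -3.06, 0.0]
contact_force: [-0.7, -0.4, 0.5]
width: 0.2
grasp_force: 0.0
```

View pics/tool.png

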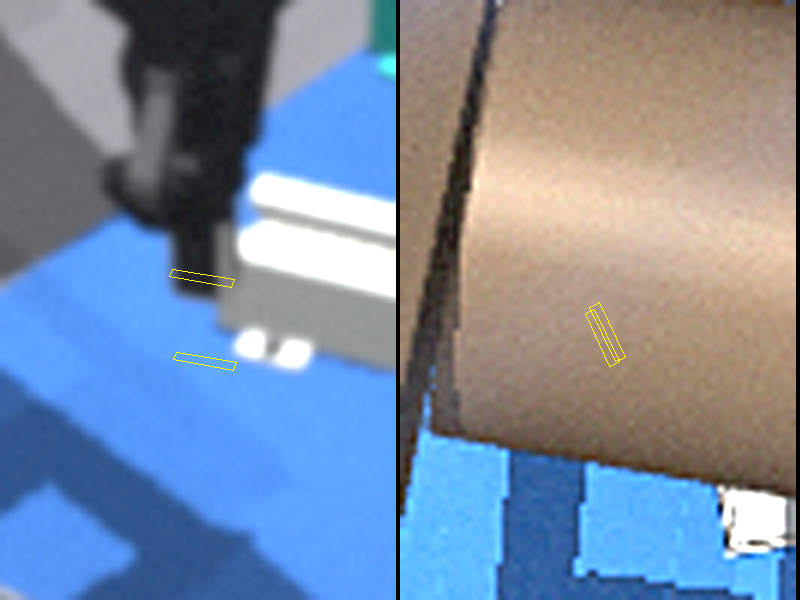

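The scene view puts the real shut fingertip at (200,293). The reported TCP would put it at (205,362), about 36 mm too high or some 40 mm off horizontally. I test both hypotheses against the earlier top-view crops.

```bash
python3 - <<'E'
from h import *
from m2 import box
t=eyes.get_image("top")
c4=cv2.imread("pics/close4.png")[:405,405:787];c1=cv2.imread("pics/close1.png")[:360,460:800]
o=np.zeros((600,800,3),np.uint8)
a=np.radians(26.3)
def draw(img,k0,x0,y0,k,p,boxes):
    v=np.clip(cv2.resize(img,None,fx=k/k0,fy=k/k0)*2.2,0,255).astype(np.uint8)
    for d,col in(((0,0,0),(0,255,255)),((0,0,36),(0,0,255)),((-28,29,0),(0,255,0))):
        for cy in boxes:
            b=box((p[0]+d[0],p[1]+d[1]),a,22,14 if len(boxes)>1 else 25,p[2]+d[2]-11+(13 if len(boxes)>1 else 0),p[2]+d[2]+25,0,cy)
            q=((proj(t,b)-[x0,y0]+.5)*k).astype(int);cv2.polylines(v,[q[:4]],True,col,1);cv2.polylines(v,[q[4:]],True,col,1)
    return v
v=draw(c4,4.5,365,170,8,(571.1,-261.2,138.4),(0,))[100:600,150:550];o[:v.shape[0],:v.shape[1]]=v
v=draw(c1,4,350,170,7,(572,-256.3,113.7),(-50,50))[200:600,200:595];o[:v.shape[0],400:400+v.shape[1]]=v
cv2.imwrite("pics/hyp.png",o)
E
```

```text
(no output)
```

View pics/hyp.png

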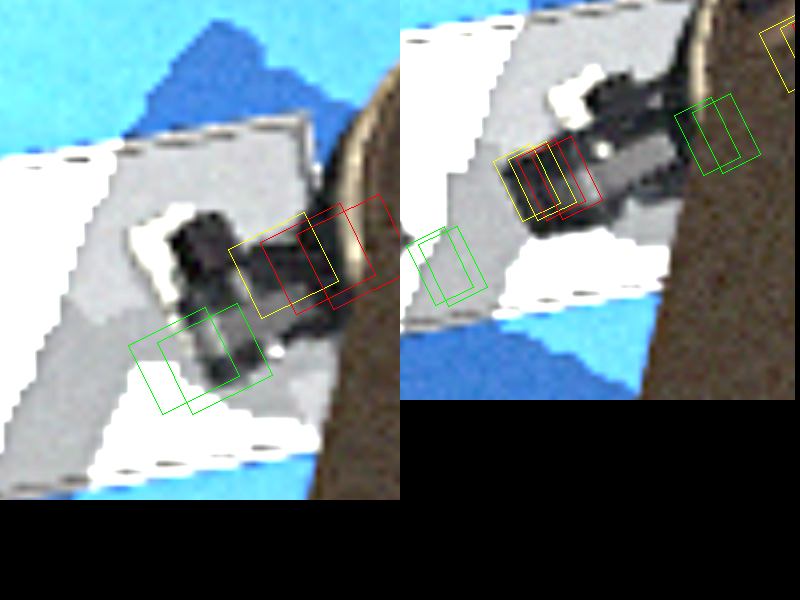

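The horizontal hypothesis (green) is ruled out, so the fingertips are probably about 36 mm higher than reported. A gentle touch on the free mat below will show it.

```bash
python3 -m crank '[[[0,0,0,0,0,0.7,0],[0,0,0,0,0,0.7,0],[0,0,0,0,0,0.6,0],[0,0,0,0,0,0,0],[0,0,0,0,0,0,0]]]'; python3 -m crank '[[[0,0,0,0,0,0.03,0],[0,0,0,0,0,0.03,0],[0,0,0,0,0,0.03,0],[0,0,0,0,0,0,0]]]'
```

```text
time: 9.88
ee_pos: [571.6, -60.9, 18.6]
tool_rot: [-0.714, 3.059, -0.001]
contact_force: [0.1, 0.3, 1.3]
width: -0.1
grasp_force: 0.0
time: 10.38
ee_pos: [570.9, -60.5, 12.2]
tool_rot: [0.715, -3.059, -0.0]
contact_force: [-0.4, -0.2, -0.3]
width: -0.4
grasp_force: 0.0
```

```bash
python3 -m crank '[[[0,0,0,0,0,0.03,0],[0,0,0,0,0,0.03,0],[0,0,0,0,0,0.03,0],[0,0,0,0,0,0,0]]]'|sed -n '2p;4p';python3 - <<'E'
from h import *
s=eyes.get_image("scene");st=readout.read_state();p=np.array(st["ee_pos"]);print(p)
q=proj(s,p-[0,0,11])[0];print(q)
x,y=q.astype(int)
print(s["color"][y-24:y+8:2,x-9:x+10:3].max(2))
E
```

```text
ee_pos: [570.8, -60.5, 6.6]
contact_force: [1.0, -0.4, -0.5]
[570.87123084 -60.49312795   6.70498574]
[304.42879003 230.74489456]
[[ 74  66  37  23  23  59 149]
 [ 71  62  52  34  20 101 148]
 [ 72  56  34  24  25 119 149]
 [ 54  43  29  19  26 123 150]
 [ 37  32  20  20  52 114 146]
 [ 72  64  23  17  62  76 113]
 [ 83  83  31  21  65  72  92]
 [ 82  81  31  25  64  76  83]
 [ 82  81  50  36  70  82  83]
 [ 82  83  80  76  80  80  83]
 [ 82  82  83  83  82  81  83]
 [ 81  82  81  83  80  80  87]
 [ 81  83  82  83  82  86  93]
 [ 81  81  82  81  81  94  95]
 [ 81  79  81  87  90  91  93]
 [ 80  79  79  89  93  92  94]]
```

At a reported TCP of 6.6 there is still no contact, so the tip really is higher. I keep probing.

```bash
python3 -m crank '[[[0,0,0,0,0,0.07,0],[0,0,0,0,0,0.07,0],[0,0,0,0,0,0.07,0],[0,0,0,0,0,0,0]]]'|sed -n '2p;4p';python3 -m crank '[[[0,0,0,0,0,0.03,0],[0,0,0,0,0,0.03,0],[0,0,0,0,0,0,0]]]'|sed -n '2p;4p'
```

```text
ee_pos: [570.6, -60.4, -6.3]
contact_force: [0.3, 0.1, -0.9]
ee_pos: [570.9, -60.5, -9.5]
contact_force: [0.7, 0.1, 0.6]
```

```bash
python3 -m crank '[[[0,0,0,0,0,0.03,0],[0,0,0,0,0,0.03,0],[0,0,0,0,0,0,0]]]'|sed -n '2p;4p'
```

```text
ee_pos: [570.8, -60.5, -13.2]
contact_force: [0.5, 0.5, 0.0]
```

```bash
python3 -m crank '[[[0,0,0,0,0,0.025,0],[0,0,0,0,0,0.025,0],[0,0,0,0,0,0,0]]]'|sed -n '2p;4p'; python3 -m crank '[[[0,0,0,0,0,0.02,0],[0,0,0,0,0,0.02,0],[0,0,0,0,0,0,0]]]'|sed -n '2p;4p'
```

```text
ee_pos: [570.8, -60.5, -16.1]
contact_force: [-1.2, 0.8, -0.7]
ee_pos: [570.8, -60.5, -18.5]
contact_force: [-0.0, 0.2, 0.0]
```

```bash
python3 -m crank '[[[0,0,0,0,0,0.02,0],[0,0,0,0,0,0.02,0],[0,0,0,0,0,0,0]]]'|sed -n '2p;4p'
```

```text
ee_pos: [570.8, -60.5, -20.9]
contact_force: [0.5, 0.6, 0.3]
```

```bash
python3 -m crank '[[[0,0,0,0,0,0.02,0],[0,0,0,0,0,0.02,0],[0,0,0,0,0,0,0]]]'|sed -n '2p;4p'
```

```text
ee_pos: [571.1, -60.5, -21.8]
contact_force: [-7.6, 0.9, 31.8]
```

```bash
python3 -m crank '[[[0,0,0,0,0,0.02,0],[0,0,0,0,0,0.02,0],[0,0,0,0,0,0,0]]]'|sed -n '2p;4p'; python3 - <<'E'
from h import *
s=eyes.get_image("scene");st=readout.read_state();p=np.array(st["ee_pos"]);print(p,st["contact_force"])
q=proj(s,[p[0],p[1],0])[0];print(q)
x,y=q.astype(int)
print(s["color"][y-16:y+10:1,x-9:x+10:2].max(2))
E
```

```text
ee_pos: [571.2, -60.6, -22.0]
contact_force: [-19.7, 1.4, 78.8]
[571.21904683 -60.58561324 -22.01689092] [-18.7273417    1.70432589  78.79046026]
[304.46856592 229.61631431]
[[ 66  68  66  36  20  23  23  21  89 141]
 [ 72  70  62  33  20  23  20  26  75 121]
 [ 73  69  60  34  24  26  22  24  62  99]
 [ 70  71  60  42  35  28  23  27  62  92]
 [ 65  72  59  52  49  26  21  40  71  87]
 [ 66  74  56  52  52  31  23  51  77  84]
 [ 71  74  51  42  41  29  20  51  80  82]
 [ 69  72  47  36  30  21  25  47  80  83]
 [ 60  63  41  34  26  21  22  45  77  82]
 [ 48  52  37  31  25  22  34  52  79  82]
 [ 42  43  35  25  20  21  46  59  79  82]
 [ 54  45  39  22  18  20  54  62  78  81]
 [ 71  65  61  27  19  22  58  64  78  82]
 [ 80  77  75  32  23  20  61  66  77  81]
 [ 81  83  78  36  23  22  60  67  79  82]
 [ 82  81  78  37  26  25  59  70  79  80]
 [ 81  81  78  39  24  23  60  75  80  84]
 [ 82  82  78  47  29  25  60  77  81  88]
 [ 82  81  79  63  51  38  64  81  83  90]
 [ 80  81  80  75  71  65  74  81  86  94]
 [ 82  81  80  79  77  78  80  84  90  93]
 [ 82  81  81  80  82  83  85  89  91  92]
 [ 81  80  79  79  82  83  89  92  92  92]
 [ 82  81  80  79  80  86  92  93  93  93]
 [ 81  82  81  79  81  87  93  92  92  92]
 [ 80  80  81  80  82  89  92  92  92  93]]
```

Contact comes at TCP −21.5, so true height is reported height plus about 32.5 mm, with the horizontal position matching. I back off and return to grasp the nut at reported z ≈ 16.5.

```bash
python3 -m crank '[[[0,0,0,0,0,-0.5,0],[0,0,0,0,0,-0.85,0.5],[0,0,0,0,0,-0.85,1],[0,0,0,0,0,0,1],[0,0,0,0,0,0,1]]]' |sed -n '2p;4p'
python3 -m crank '[[[0,0,0,0.363,-0.754,0,1],[0,0,0,0.363,-0.754,0,1],[0,0,0,0.363,-0.754,0,1],[0,0,0,0.363,-0.754,0,1],[0,0,0,0,0,0,1]]]'>/dev/null
python3 -m crank '[[[0,0,0,0,0,0,1],[0,0,0,0,0,0,1]]]'
python3 go.py "(572,-261.3,16.5)" 206
```

```text
ee_pos: [570.7, -60.5, 106.3]
contact_force: [-0.1, -0.3, -0.5]
time: 15.6
ee_pos: [572.6, -260.0, 105.6]
tool_rot: [0.716, -3.058, -0.002]
contact_force: [0.8, -0.1, -0.3]
width: 85.3
grasp_force: 0.0
t 15.6 p [ 572.6 -260.   105.6] xang -153.65 tilt [-0.001  0.001 -1.   ] F [ 0.8 -0.1 -0.3] w 85.3 0.0
units [ 0.017 -0.016  1.486] rotz units 0.0591236375306039
```

```bash
python3 -m crank '[[[0,0,0,0.015,-0.015,0.5,1],[0,0,0,0,0,0.5,1],[0,0,0,0,0,0.3,1],[0,0,0,0,0,0.18,1],[0,0,0,0,0,0,1]]]' |sed -n '2p;4p'
python3 -m crank '[[[0,0,0,0,0,0,0.1],[0,0,0,0,0,0,0.1],[0,0,0,0,0,0,0.1],[0,0,0,0,0,0,0.1],[0,0,0,0,0,0,0]]]' 60 >/dev/null; python3 -m crank '[[[0,0,0,0,0,0,0],[0,0,0,0,0,0,0]]]' 60
```

```text
ee_pos: [572.5, -262.2, 17.3]
contact_force: [0.2, 0.0, 0.3]
time: 17.1
ee_pos: [572.7, -262.6, 17.7]
tool_rot: [-0.715, 3.059, -0.0]
contact_force: [-0.2, 0.3, 2.7]
width: 13.1
grasp_force: 62.2
```

Width 13.1 mm at 62 N: the grip is held. I lift and carry it above the rail.

```bash
python3 -m crank '[[[0,0,0,0,0,-0.2,0],[0,0,0,0,0,-0.6,0],[0,0,0,0,0,-0.7,0],[0,0,0,0,0,0,0]]]' |sed -n '2,7p'
python3 -m crank '[[[0,0,0,-0.35,0.845,0,0],[0,0,0,-0.35,0.845,0,0],[0,0,0,-0.35,0.845,0,0],[0,0,0,-0.35,0.845,0,0]]]'>/dev/null
python3 -m crank '[[[0,0,0,-0.35,0.845,0,0],[0,0,0,-0.35,0.845,0,0],[0,0,0,-0.35,0.845,0,0],[0,0,0.5,0,0,0,0],[0,0,0.57,0,0,0,0]]]'>/dev/null
python3 -m crank '[[[0,0,0,0,0,0,0],[0,0,0,0,0,0,0],[0,0,0,0,0,0,0]]]' |sed -n '2,7p'
python3 go.py "(547,121,90)" 199.9
```

```text
ee_pos: [574.6, -263.5, 111.5]
tool_rot: [-0.714, 3.055, -0.006]
contact_force: [0.4, -0.8, -1.8]
width: 13.1
grasp_force: 61.8
ee_pos: [547.1, 120.5, 107.5]
tool_rot: [0.543, -3.094, -0.0]
contact_force: [-0.2, 0.3, -1.7]
width: 13.0
grasp_force: 61.7
t 19.1 p [547.1 120.5 107.5] xang -160.1 tilt [-0. -0. -1.] F [-0.2  0.3 -1.7] w 13.0 61.71304106712341
units [-0.002  0.008  0.292] rotz units 6.840917194494978e-06
```

```bash
python3 - <<'E'
from h import *
from m2 import box
s=eyes.get_image("scene");p=np.array(readout.read_state()["ee_pos"]);a=np.radians(19.9)
b=box(p,a,42,21,93.8,107.8);q=proj(s,b);print(p.round(1),q.round(1).tolist())
x0,y0=(q.min(0)-6).astype(int);x1,y1=(q.max(0)+8).astype(int)
print(x0,x1,y0,y1)
I=s["color"][y0:y1,x0:x1].astype(int)
for y in range(len(I)): print(y0+y," ".join("%3d"%v for v in I[y].min(1)))
print()
for y in range(0,len(I),2): print(y0+y," ".join("%3d"%v for v in (I[y,:,2]-I[y,:,0])))
for n in("nut","nut_grip"):
  for r in eyes.cut_out(n,s)[:2]:
    ys,xs=np.nonzero(r["mask"]);print(n,r["conf"],len(xs),xs.min(),xs.max(),ys.min(),ys.max())
E
```

```text
[547.1 120.6 107.6] [[336.0, 158.9], [352.2, 162.6], [354.7, 157.8], [338.7, 154.2], [336.2, 154.3], [352.6, 158.0], [355.1, 153.2], [338.9, 149.6]]
330 363 143 170
143  54  55  49  46  46  43  40  41  43  37  35  41  39  24  22  17  21  31  51  65  56  32  15  13  18  21  21  26  23  23  23  22  23
144  54  54  53  53  51  49  46  41  41  33  33  39  35  24  23  20  18  31  55  66  56  30  14   8  20  21  24  22  23  21  24  22  25
145  57  53  55  54  54  53  53  50  46  42  42  44  37  28  19  18  21  33  57  70  57  30  14  15  19  22  25  22  22  21  24  23  23
146  54  55  55  53  55  55  53  53  53  50  51  48  38  25  21  19  22  32  58  68  55  30  16  21  25  25  24  25  25  23  24  23  24
147  55  53  55  56  56  54  54  52  54  54  56  54  42  29  25  25  21  37  58  69  57  32  27  30  33  28  28  25  22  22  23  21  25
148  51  54  54  55  55  53  53  53  54  57  56  56  52  42  37  35  33  43  61  70  59  46  43  45  46  40  34  29  28  25  26  26  24
149  54  55  55  54  55  55  53  53  57  64  63  58  57  56  59  61  60  61  69  69  61  53  52  53  51  48  41  36  35
[... 4067 characters left out ...]
99 101 102 102 102 102 104 107
163  42  53  63  72  78  81  85  89  93  92  93  93  92  93  92  93  94  94  94  95  94  94  95  98 101 101 101 103 101 103 103 104 104
165   2   3   6   7  11  17  22  32  40  47  58  66  74  80  84  84  78  72  73  80  87  94  97 100 100 101 101 101 102 103 103 103 104
167   0   1   1   0   0   0   1   0   2   3   4   7  12  16  22  23  14   8   6  14  35  65  82  92  98 101 101 101 101 101 102 102 102
169   0   0  -1   1   0   1   0   1   1   0   1   0   0   0   0   0   1   0   0   2   2   9  17  24  35  44  51  62  72  81  88  93  97
nut 0.94 550 164 193 291 319
nut 0.47 132 338 354 138 160
nut_grip 0.75 569 164 194 291 318
nut_grip 0.64 232 337 355 135 161
```

```bash
cat > fit.py <<'E'
from h import *
from m2 import box
from scipy.optimize import minimize
def gray(I,d0=0.,d1=100.): I=I.astype(float);return np.clip(1-(I[...,2]-I[...,0]-d0)/(d1-d0),0,1)
def rend(im,boxes,x0,y0,w,h,k=8):
    m=np.zeros((h*k,w*k),np.uint8)
    for b in boxes:
        q=((proj(im,b)-[x0,y0]+.5)*k*16).astype(np.int32);cv2.fillConvexPoly(m,cv2.convexHull(q),1,shift=4)
    m=m.reshape(h,k,w,k).mean((1,3)).astype(np.float32)
    return cv2.GaussianBlur(m,(0,0),0.7)
def fit(im,I,win,mk,x,rows=None,d=(0,100)):
    x0,y0,w,h=win;G=gray(I[y0:y0+h,x0:x0+w],*d)
    W=np.ones_like(G) if rows is None else rows(np.mgrid[y0:y0+h,x0:x0+w])
    f=lambda v:(W*(rend(im,mk(v),x0,y0,w,h)-G)**2).sum()
    r=minimize(f,x,method="Nelder-Mead",options=dict(xatol=.05,fatol=1e-3,initial_simplex=np.array([x]+[np.array(x)+4*np.eye(len(x))[i] for i in range(len(x))])))
    return r.x.round(2),round(f(x),2),round(r.fun,2)
E
python3 - <<'E'
from fit import *
s=eyes.get_image("scene");t=eyes.get_image("top");p=np.array(readout.read_state()["ee_pos"])
A=np.radians(19.9)
print(p,"nut",fit(s,s["color"],(328,146,36,17),lambda v:[box(v,A,42,21,93.8,107.8)],p[:2],lambda g:((g[0]>=152)&(g[0]<=162)&(g[0]-157<.25*(g[1]-330)+3)).astype(float)))
i0=cv2.imread("pics/scene0.png")[:,:,::-1];j0=cv2.imread("pics/top0.png")[:,:,::-1]
mk=lambda v:[box(v,np.radians(v[2]),200,56,0,44)]
print("rail scene",fit(s,i0,(295,155,100,55),mk,[547,121,19.9]))
print("rail top",fit(t,j0,(222,175,75,100),mk,[547,121,19.9]))
E
```

```text
[547.19006021 120.68742929 107.61063068] nut (array([546.01, 122.84]), np.float64(7.55), np.float64(4.65))
rail scene (array([546.8 , 121.35,  19.98]), np.float64(120.35), np.float64(119.46))
rail top (array([546.01, 122.02,  19.94]), np.float64(296.42), np.float64(283.5))
```

Nut and rail agree within about 1–2 mm, inside the rounded lead-in. I descend with force checks. Expected reported TCP: lip contact at 57.7, strip at 45.7, pressed at about 34.

```bash
python3 -m crank '[[[0,0,0,0,0,0.3,0],[0,0,0,0,0,0.3,0],[0,0,0,0,0,0.15,0],[0,0,0,0,0,0,0],[0,0,0,0,0,0,0]]]'|sed -n '2p;4,6p'; python3 -m crank '[[[0,0,0,0,0,0.02,0],[0,0,0,0,0,0.02,0],[0,0,0,0,0,0.02,0],[0,0,0,0,0,0.02,0],[0,0,0,0,0,0,0]]]'|sed -n '2p;4,6p'
```

```text
ee_pos: [547.5, 120.8, 63.1]
contact_force: [-0.1, -0.4, -2.0]
width: 13.0
grasp_force: 61.7
ee_pos: [547.1, 120.8, 57.7]
contact_force: [-0.2, 0.4, -1.7]
width: 13.1
grasp_force: 61.7
```

```bash
python3 -m crank '[[[0,0,0,0,0,0.015,0],[0,0,0,0,0,0.015,0],[0,0,0,0,0,0.015,0],[0,0,0,0,0,0,0]]]'|sed -n '2p;4,6p'
```

```text
ee_pos: [547.1, 120.8, 55.0]
contact_force: [-0.2, -0.0, -2.1]
width: 13.7
grasp_force: 61.7
```

```bash
python3 -m crank '[[[0,0,0,0,0,0.015,0],[0,0,0,0,0,0.015,0],[0,0,0,0,0,0,0]]]'|sed -n '2p;4p'
```

```text
ee_pos: [547.1, 120.8, 53.2]
contact_force: [0.4, 0.4, -2.4]
```

```bash
python3 -m crank '[[[0,0,0,0,0,0.015,0],[0,0,0,0,0,0.015,0],[0,0,0,0,0,0,0]]]'|sed -n '2p;4p'
```

```text
ee_pos: [547.1, 120.7, 51.4]
contact_force: [-0.7, -0.7, -2.0]
```

```bash
python3 -m crank '[[[0,0,0,0,0,0.02,0],[0,0,0,0,0,0.02,0],[0,0,0,0,0,0,0]]]'|sed -n '2p;4p'
```

```text
ee_pos: [547.0, 120.8, 49.0]
contact_force: [0.3, -0.7, -1.8]
```

```bash
python3 -m crank '[[[0,0,0,0,0,0.02,0],[0,0,0,0,0,0.02,0],[0,0,0,0,0,0.02,0],[0,0,0,0,0,0,0]]]'|sed -n '2p;4p'
```

```text
ee_pos: [547.1, 120.8, 45.5]
contact_force: [-1.1, -0.1, 0.9]
```

```bash
python3 -m crank '[[[0,0,0,0,0,0.02,0],[0,0,0,0,0,0.02,0],[0,0,0,0,0,0.02,0],[0,0,0,0,0,0,0]]]'|sed -n '2p;4p'
```

```text
ee_pos: [547.2, 120.8, 41.9]
contact_force: [-1.1, 0.5, 4.0]
```

The strip is engaged, following 3 + 0.9 N/mm. I press on to underside of about 20 mm.

```bash
python3 -m crank '[[[0,0,0,0,0,0.025,0],[0,0,0,0,0,0.025,0],[0,0,0,0,0,0.025,0],[0,0,0,0,0,0,0]]]'|sed -n '2p;4p'; python3 -m crank '[[[0,0,0,0,0,0.025,0],[0,0,0,0,0,0.025,0],[0,0,0,0,0,0.02,0],[0,0,0,0,0,0,0],[0,0,0,0,0,0,0]]]'|sed -n '2p;4,6p'
```

```text
ee_pos: [547.2, 120.8, 37.5]
contact_force: [-2.0, -0.6, 9.3]
ee_pos: [547.2, 120.8, 33.5]
contact_force: [-3.1, -0.3, 11.3]
width: 13.2
grasp_force: 63.6
```

```bash
python3 -m crank '[[[0,0,0,0,0,0.012,0],[0,0,0,0,0,0,0],[0,0,0.5,0,0,0,0],[0,0,0.8,0,0,0,0]]]'; python3 go.py "(547.2,120.8,33)" 109.95
```

```text
time: 24.85
ee_pos: [547.9, 120.9, 33.0]
tool_rot: [-0.327, 3.123, 0.0]
contact_force: [-1.3, 0.9, 12.8]
width: 13.2
grasp_force: 63.7
t 24.85 p [547.9 120.9  33. ] xang -168.04 tilt [ 0.001  0.    -1.   ] F [-1.3  0.9 12.8] w 13.2 63.745222091674805
units [0.011 0.001 0.   ] rotz units 13.667918525712423
```

```bash
python3 -m crank '[[[0,0,1,0,0,0,0],[0,0,1,0,0,0,0],[0,0,1,0,0,0,0]]]'|sed -n '2p;4,6p'; python3 go.py "(547.2,120.8,33)" 109.95
```

```text
ee_pos: [548.2, 120.9, 33.1]
contact_force: [-0.0, 0.4, 11.8]
width: 12.8
grasp_force: 63.7
t 25.225 p [548.2 120.9  33.1] xang 173.89 tilt [ 0.002  0.    -1.   ] F [-0.   0.4 11.8] w 12.8 63.73592734336853
units [ 0.016 -0.004  0.001] rotz units 10.655910615897783
```

```bash
python3 -m crank '[[[0,0,1,0,0,0,0],[0,0,1,0,0,0,0],[0,0,1,0,0,0,0],[0,0,1,0,0,0,0],[0,0,1,0,0,0,0]]]'|sed -n '2p;4,6p'; python3 -m crank '[[[0,0,1,0,0,0,0],[0,0,1,0,0,0,0],[0,0,1,0,0,0,0],[0,0,0.7,0,0,0,0],[0,0,0,0,0,0,0]]]'|sed -n '2p;4,6p';  python3 go.py "(547.2,120.8,33)" 109.95
```

```text
ee_pos: [548.3, 120.9, 33.1]
contact_force: [0.1, -0.6, 12.5]
width: 13.3
grasp_force: 63.7
ee_pos: [548.3, 120.9, 33.1]
contact_force: [0.9, -0.4, 12.1]
width: 13.2
grasp_force: 63.7
t 26.475 p [548.3 120.9  33.1] xang 121.81 tilt [ 0.002  0.    -1.   ] F [ 0.9 -0.4 12.1] w 13.2 63.682318925857544
units [ 0.008 -0.016  0.002] rotz units 1.9760147999041255
```

```bash
python3 -m crank '[[[0,0,1,0,0,0,0],[0,0,1,0,0,0,0],[0,0,0,0,0,0,0],[0,0,0,0,0,0,0]]]'|sed -n '2p;4,6p';  python3 go.py "(547.2,120.8,33)" 109.95; python3 -c "
from h import *
print(readout.read_state()['moment'])"
```

```text
ee_pos: [548.2, 120.9, 33.1]
contact_force: [0.2, 0.0, 12.2]
width: 12.9
grasp_force: 63.7
t 26.975 p [548.2 120.9  33.1] xang 109.87 tilt [ 0.002  0.    -1.   ] F [ 0.2  0.  12.2] w 12.9 63.68132472038269
units [ 0.004 -0.017  0.002] rotz units -0.012892324506253772
[-0.04000082 -0.03074339 -0.05478027]
```

The quarter turn is done freely. Now I let it rise in small steps: the lips should take load at a reported TCP of about 39.4, or at 35.5 if it is off-centre.

```bash
python3 -m crank '[[[0,0,0,0,0,-0.015,0],[0,0,0,0,0,-0.015,0],[0,0,0,0,0,-0.015,0],[0,0,0,0,0,0,0]]]'|sed -n '2p;4,6p'
```

```text
ee_pos: [548.2, 120.9, 35.8]
contact_force: [0.6, 0.4, 9.6]
width: 13.1
grasp_force: 63.4
```

```bash
python3 -m crank '[[[0,0,0,0,0,-0.015,0],[0,0,0,0,0,-0.015,0],[0,0,0,0,0,-0.015,0],[0,0,0,0,0,0,0]]]'|sed -n '2p;4,6p'
```

```text
ee_pos: [548.2, 120.9, 38.3]
contact_force: [1.3, 0.3, 7.0]
width: 13.3
grasp_force: 63.0
```

```bash
python3 -m crank '[[[0,0,0,0,0,-0.008,0],[0,0,0,0,0,0,0]]]'|sed -n '2p;4p'; python3 -m crank '[[[0,0,0,0,0,-0.006,0],[0,0,0,0,0,0,0]]]'|sed -n '2p;4p'
```

```text
ee_pos: [548.2, 120.9, 38.8]
contact_force: [2.3, 0.5, 7.4]
ee_pos: [548.2, 120.9, 39.1]
contact_force: [1.6, 1.0, 6.6]
```

```bash
python3 -m crank '[[[0,0,0,0,0,-0.006,0],[0,0,0,0,0,0,0]]]'|sed -n '2p;4p'
```

```text
ee_pos: [548.2, 120.9, 39.5]
contact_force: [1.8, 0.5, 7.1]
```

```bash
python3 -m crank '[[[0,0,0,0,0,-0.006,0],[0,0,0,0,0,0,0]]]'|sed -n '2p;4p'
```

```text
ee_pos: [548.1, 120.9, 39.7]
contact_force: [3.6, 0.1, 3.8]
```

```bash
python3 -m crank '[[[0,0,0,0,0,-0.006,0],[0,0,0,0,0,0,0]]]'|sed -n '2p;4p'
```

```text
ee_pos: [548.0, 120.9, 39.8]
contact_force: [6.3, 0.6, -2.4]
```

```bash
python3 -m crank '[[[0,0,0,0,0,-0.006,0],[0,0,0,0,0,0,0]]]'|sed -n '2p;4p'
```

```text
ee_pos: [548.0, 120.9, 39.8]
contact_force: [8.3, 2.0, -7.8]
```

```bash
python3 -m crank '[[[0,0,0,0,0,-0.005,0],[0,0,0,0,0,0,0],[0,0,0,0,0,0,0],[0,0,0,0,0,0,0]]]'|sed -n '1,2p;4,6p'
```

```text
time: 29.98
ee_pos: [547.9, 120.9, 39.9]
contact_force: [8.3, 2.0, -13.9]
width: 13.2
grasp_force: 60.1
```

The tug reads −13.9 N at the wrist, about 20 N on the lips, held for 0.4 s. I relax and release.

```bash
python3 -m crank '[[[0,0,0,0,0,0.008,0],[0,0,0,0,0,0.008,0],[0,0,0,0,0,0,0],[0,0,0,0,0,0,0]]]' 20|sed -n '2p;4,6p'; python3 -m crank '[[[0,0,0,0,0,0,0.3],[0,0,0,0,0,0,0.6],[0,0,0,0,0,0,1],[0,0,0,0,0,0,1],[0,0,0,0,0,0,1]]]'; python3 -m crank '[[[0,0,0,0,0,-0.2,1],[0,0,0,0,0,-0.5,1],[0,0,0,0,0,-0.9,1],[0,0,0,0,0,-0.9,1],[0,0,0,0,0,0,1]]]'
```

```text
ee_pos: [547.9, 120.9, 39.7]
contact_force: [5.3, 1.8, 2.5]
width: 13.1
grasp_force: 62.6
time: 31.1
ee_pos: [547.1, 120.8, 39.5]
tool_rot: [-1.805, -2.571, 0.0]
contact_force: [0.1, -0.3, -0.3]
width: 85.4
grasp_force: 0.0
time: 31.72
ee_pos: [549.7, 121.2, 194.6]
tool_rot: [1.801, 2.567, 0.009]
contact_force: [0.2, -0.1, -1.3]
width: 85.7
grasp_force: 0.0
```

```bash
python3 -m crank '[[[0,0,0,0,0,0,1],[0,0,0,0,0,0,1]]]'|sed -n '2p;4p'; python3 - <<'E'
from fit import *
s=eyes.get_image("scene")
for n in("nut_grip","nut","stud"):
  for r in eyes.recognise(n,s)[:3]: print(n,round(r["conf"],2),np.round(r["xyz"]))
I=s["color"].astype(float).max(2);N=(546.9,121.2)
q=proj(s,box(N,np.radians(109.9),34,14,66,92));x0,y0=(q.min(0)-8).astype(int);w,h=(q.max(0)-q.min(0)+16).astype(int)
G=(np.clip(I[y0:y0+h,x0:x0+w],20,70)-20)/50;G=1-G
f=lambda v:((rend(s,[box(v,np.radians(v[2]),34,14,66+v[3],92+v[3])],x0,y0,w,h)-G)[:int(h*.7)]**2).sum()
for dz in(-4,0,3):
  r=minimize(lambda v:f([*v,dz]),[*N,109.9],method="Nelder-Mead",options=dict(initial_simplex=[[*N,109.9],[551,121,109.9],[547,125,109.9],[547,121,116]]));print(dz,r.x.round(1),round(r.fun,2))
E
```

```text
ee_pos: [546.4, 120.6, 188.7]
contact_force: [-0.3, 0.1, -1.0]
nut_grip 0.95 [ 542. -378.   42.]
nut_grip 0.64 [554. 115.  81.]
nut_grip 0.59 [553. 141.  24.]
nut 0.67 [ 543. -378.   42.]
nut 0.52 [550. 118.  83.]
stud 0.85 [ 542. -173.   42.]
-4 [551.  118.5 122.1] 5.63
0 [554.  114.3 122.5] 5.77
3 [556.3 111.  122.7] 5.83
```

The networks see the grip upright at about (552,117,82). The fit was disturbed by the gripper nearby, so I move the arm aside and check from the top.

```bash
python3 -m crank '[[[0,0,0,-0.94,-0.34,0,1],[0,0,0,-0.94,-0.34,0,1],[0,0,0,-0.94,-0.34,0,1],[0,0,0,-0.94,-0.34,0,1],[0,0,0,-0.94,-0.34,0,1]]]'|sed -n '2p;4p'; python3 -m crank '[[[0,0,0,0,0,0,1],[0,0,0,0,0,0,1]]]'|sed -n '1,2p'; python3 - <<'E'
from fit import *
N=(546.9,121.2)
for im in(eyes.get_image("top"),eyes.get_image("scene")):
  I=im["color"].astype(float).max(2)
  q=proj(im,box(N,np.radians(109.9),34,14,66,92));x0,y0=(q.min(0)-4).astype(int);w,h=(q.max(0)-q.min(0)+8).astype(int)
  G=1-(np.clip(I[y0:y0+h,x0:x0+w],30,90)-30)/60
  print((G*9).astype(int))
  f=lambda v:((rend(im,[box(v,np.radians(v[2]),34,14,66,92)],x0,y0,w,h)-G)**2).sum()
  r=minimize(f,[*N,109.9],method="Nelder-Mead",options=dict(initial_simplex=[[*N,109.9],[551,121,109.9],[547,125,109.9],[547,121,116]]));print(r.x.round(1),round(r.fun,2),round(f([*N,109.9]),2))
E
```

```text
ee_pos: [546.7, -181.0, 189.2]
contact_force: [0.4, 0.2, 1.0]
time: 33.05
ee_pos: [546.7, -179.0, 189.0]
[[0 0 0 0 0 0 0 0 0 0 0 0 0 0 0 0 0 0 0 0 0 0 0 0]
 [0 0 0 0 0 0 0 0 0 0 0 0 0 0 0 0 0 0 0 0 0 0 0 0]
 [0 0 0 0 0 0 0 0 0 0 0 0 0 0 0 0 0 0 0 0 0 0 0 0]
 [0 0 0 0 0 0 0 0 0 0 0 0 0 0 0 0 0 0 0 0 0 0 0 0]
 [0 0 0 0 0 0 0 0 0 0 0 0 0 0 0 0 0 0 7 0 0 0 0 0]
 [0 0 0 0 0 0 0 0 0 0 0 0 0 0 0 3 5 4 9 5 0 0 0 0]
 [0 0 0 0 0 0 0 0 0 0 0 0 3 5 5 3 4 3 3 9 0 0 0 0]
 [0 0 0 0 0 0 0 0 0 2 4 3 3 3 3 3 2 2 0 9 5 0 0 0]
 [0 0 0 0 0 0 1 5 4 3 2 2 2 1 1 2 1 1 1 9 4 0 0 0]
 [0 0 0 0 0 4 5 3 3 2 2 2 2 2 2 1 2 2 0 8 9 0 0 0]
 [0 0 0 0 0 0 3 3 2 1 2 1 1 2 2 0 6 9 9 7 0 0 0 0]
 [0 0 0 0 0 0 3 3 3 1 2 1 0 5 9 9 1 0 0 0 0 0 0 0]
 [0 0 0 0 0 0 2 4 4 0 4 9 9 4 0 0 0 0 0 0 0 0 0 0]
 [0 0 0 0 0 0 0 4 9 6 6 0 0 0 0 0 0 0 0 0 0 0 0 0]
 [0 0 0 0 0 0 0 0 0 0 0 0 0 0 0 0 0 0 0 0 0 0 0 0]
 [0 0 0 0 0 0 0 0 0 0 0 0 0 0 0 0 0 0 0 0 0 0 0 0]
 [0 0 0 0 0 0 0 0 0 0 0 0 0 0 0 0 0 0 0 0 0 0 0 0]
 [0 0 0 2 1 0 0 0 0 0 0 0 0 0 0 0 0 0 0 0 0 0 0 0]]
[548.6 120.4 108.7] 37.76 41.22
[[0 0 0 0 0 0 0 0 0 0 0 0 0 0 0 0 0]
 [0 0 0
[... 213 characters left out ...]
]
 [0 0 0 0 0 0 0 0 0 0 6 7 6 5 1 0 0]
 [0 0 0 0 0 0 0 0 0 4 7 8 8 7 3 0 0]
 [0 0 0 0 0 0 0 0 0 6 8 8 8 7 2 0 0]
 [0 0 0 0 0 0 0 0 4 7 8 8 9 7 1 0 0]
 [0 0 0 0 0 0 0 1 6 8 8 8 9 7 0 0 0]
 [0 0 0 0 0 0 0 4 8 8 8 9 9 7 0 0 0]
 [0 0 0 0 0 0 0 6 9 9 9 9 9 6 0 0 0]
 [0 0 0 0 0 0 2 8 9 9 9 9 9 5 0 0 0]
 [0 0 0 0 0 0 2 9 9 9 9 9 9 3 0 0 0]
 [0 0 0 0 0 0 1 9 9 9 9 9 6 1 0 0 0]
 [0 0 0 0 0 0 0 9 9 9 9 6 0 0 0 0 0]
 [0 0 0 0 0 0 0 8 9 9 9 2 0 0 0 0 0]
 [0 0 0 0 0 0 0 9 9 9 9 0 0 0 0 0 0]
 [0 0 0 0 0 0 2 7 9 9 7 0 0 0 0 0 0]
 [0 0 0 0 0 0 1 3 5 6 4 0 0 0 0 0 0]
 [0 0 0 0 0 0 0 0 1 2 2 0 0 0 0 0 0]
 [0 0 0 0 0 0 0 0 0 1 1 0 0 0 0 0 0]
 [0 0 0 0 0 0 0 0 0 0 0 0 0 0 0 0 0]]
[550.5 119.3 120.6] 13.21 28.45
```

The top view shows the grip at 108.7° and (548.6,120.4): across the slot and on the mark. I hand in.

```bash
python3 -c "
from plant import sign_off
print(sign_off())"
```

```text
the job is handed in; nothing more can be done
None
```

The oblong-footed stud is in the channel at the middle mark, foot across the slot and grooves up in the lips, tugged at about 14 N and released. I handed the job in and no verdict came back. An earlier touch on the bare mat, to find a 32.5 mm height offset in the tool, reached 79 N at the wrist, well over your 25 N but with no stud held.

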